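# Lock the test coupon in its stage and hold the reading lens in focus over it

### The arm

A 6-joint arm with a two-finger parallel gripper is mounted at the origin on the work surface; the furniture and walls round the work are solid. World frame = base frame: x ahead of the robot, y to its left, z up, the work surface at z = 0. Lengths are in mm, angles in rad, forces in N, time in s.
With the tool pointing down it reaches from about 350 to 875 mm from the base axis. Payload 4.2 kg.
Tool frame: the origin (TCP) lies midway between the tips of the shut fingers; the grasp point (between the pads) lies 19 mm behind it; z points along the fingers, y is the line along which they close (so a half turn about z gives the same grasp; the last joint's range is limited). The gripper opens to 85 mm and grips with 20 to 120 N. Pads are 22 mm wide; open, the fingers measure 114 mm over their backs; the gripper's body (76 mm by 85 mm) begins 54 mm behind the grasp point. The pads swing forward as they close: fully open they stand 13 mm farther back than shut.
Start: joints at [-1, 0.385, 0.008, 0, -1.194, -0.259], TCP at [191.748, -594.838, 231.312] pointing down, gripper open.
Joint ranges: [-3.14, 3.14], [-1.21, 2.06], [-1.07, 1.41], [-3.16, 2.05], [-2.99, -0.16], [-3.1, 3.1]. Speed limits (rad/s): [2.79, 2.79, 3.14, 3.14, 3.14, 3.14].

### API

Orientations are given as a unit quaternion [x, y, z, w].
In Python, from bench import read_state, get_image, job_done gives the robot as it stands.
- The arm moves only by the tool servo_tool, never from a script. Its arguments are lists of equal length, an entry for each row: "rotation": the turn, a rotation vector about the world's x, y, z scaled (see below), a list of three; "slide": the shift along the world's x, y, z scaled (see below), a list of three; "grip": the opening, from -1 (shut) to 1 (fully open). In form: {"rotation": [[rx, ry, rz], ...], "slide": [[tx, ty, tz], ...], "grip": [grip, ...]}. A call has 1 to 8 rows; each row is the pose to reach, as a shift and turn from the pose commanded when the call began, turning the shorter way round; what a row does not reach only later rows make up. The controller multiplies each number of a shift by 0.2 m and each number of a turn by 360 degrees. A row lasts 1/8 s, in which the tool goes at most 62.5 mm and 10.7 degrees, less where a joint would pass 70% of its speed; a pose out of reach is approached as far as the arm can. A call with a number of a shift or a turn outside -1 to 1 is refused whole. A call with a gripper value outside its range is refused whole. The fingers move at their own pace and stop on an object; the grip force is fixed at half the most. Time passes only in rows, so rows that repeat a pose let the fingers close. It gives the time, the measured TCP pose, the force, the opening and the grip force at its end, in the units of the state.
- read_state(): the state, without advancing time (a new reading comes with each control period).
- get_image(name): name is "scene" or "top"; returns a dict with "image" (480x640x3 uint8, red, green, blue), "depth" (480x640 float32, mm along the optical axis (not along the pixel's ray), 0 where there is no reading), "camera_matrix" (3x3 intrinsics, pixels), "rvec" (rotation vector, rad) and "tvec" (3), from world to camera coordinates, as OpenCV has them. Camera axes: x right, y down, z forward; pixel columns grow to the right and rows downward; lengths in mm; the calibration is good to about 2 mm. A picture is of the moment at which its call begins.
- job_done(): hands the job in; it is judged then, once.
The state is a dict: "clock": time; "joints": joint angles; "joint_vel": joint speeds; "joint_efforts": joint torques, N m; "position": TCP position; "ee_rot": TCP orientation; "contact_force": force on the tool from outside, world axes, zero at the start; "wrist_torque": the same for the moment, N m; "gripper_width": finger opening in mm; "grasp_force": force on a finger pad.
Only numpy, scipy, OpenCV 4.12 (cv2) and the standard library are available. Lean on these libraries where they do the work, as an engineer would, in place of code of your own. Each camera call takes 0.05 s, during which the arm holds its last target. There are 200 camera calls.

### The job

A pitted steel test coupon sits ready in the slide of the inspection stage: push the slide fully home, then swing the latch all the way across its front plate so that it cannot creep out. Then pick up the reading lens by its handle and hold it level and centred over the coupon, with its rim at the same height as the set collar on the stage's column (the collar marks the lens's focal height), clear of the stage. Finish while still holding the lens still there, and leave the collar and the other things on the bench as they are.

Things in the scene. Friction and masses are not known exactly. Their poses are not given: they have to be found in the camera images.
- stage: heavy fixed inspection stage. Origin on the bench, below the place of the coupon's middle when the slide is home; z up, x the way the slide is pushed in, y to the column's side. Base 10 mm thick, x -75 to +75, y -55 to +95 mm, with an ear under the latch; two rails beside the slide reach z = 28 mm. Steel column, 12 mm thick, at x +45, y +75, up to z = 164 mm
- slide (a joint): how far the slide is out, m: 0 = fully home against its stop, at most 0.07; it comes out along the stage's -x. It carries the coupon and has an upright front plate 80 mm wide (y +-40 mm), 6 mm thick, z = 11.5 to 35.5 mm. Needs 2 to 3 N to move, has no catch; 5 to 10 N against its stop shows that it is home
- slide_front (a point): middle of the outer face of the slide's front plate, where it is pushed: stage x = -82 mm when home, y = 0, z = 25.5 mm; moves with the slide
- coupon (a point): middle of the top of the dark steel coupon, 60 x 36 x 3 mm, fastened in the slide, 20.7 mm over the bench; over the stage's origin when the slide is home
- latch (a joint): swing latch, rad: 0 = closed on its stop, its arm along the stage's +y across the outside of the slide's front plate; grows anticlockwise seen from above; 1.57 = open, along the stage's -x, beside the slide's way; at most 1.9. The arm is flat, 40 mm long, its top 27.5 mm over the bench. Friction about 1 N at the knob; stays where it is left
- latch_pivot (a point): on the upright axis of the latch (stage x = -90, y = -54 mm), at the height of the knob's middle
- latch_knob (a point): middle of the round black knob, 12 mm in diameter and 20 mm tall, that stands on a thin stem on the latch's arm 34 mm from the pivot; this point is 52.5 mm over the bench (knob from 42.5 to 62.5 mm); moves with the latch
- focus_mark (a point): centre of the set collar clamped on the column, 25 mm in diameter and 14 mm tall (7 mm above and below this point), with a thumbscrew to the stage's +y. When the lens is in focus its rim is level with this collar: loupe_lens at the height of this point. 94 to 136 mm over the bench
- loupe: reading lens lying flat on the bench, about 100 g: round steel rim 73 mm in diameter and 14 mm tall with a glass lens, and a straight black handle along its own -x; origin at the middle of the rim's underside, z up. Handle: flat-sided bar 19 mm wide (y) and 20 mm tall (z = 0 to 20 mm), from x = -50 to -145 mm
- loupe_lens (a point): centre of the lens, 7 mm above the loupe's origin (half the rim's height)
- loupe_grip (a point): place to grip the handle: on its middle line, 90 mm from the lens centre (loupe x = -90 mm), 10 mm above the loupe's underside; fingers close across the handle (along loupe y)
- vial_a: bystander: small white-capped vial, 23 mm in diameter, 45 mm tall, left of the stage; origin under its middle
- vial_b: bystander: small white-capped vial, 23 mm in diameter, 45 mm tall, left of the stage; origin under its middle
- marker: bystander: marker pen, 135 mm long, 16 mm thick, lying left of the stage
- amber_a: bystander: amber bottle with black cap, 48 mm in diameter, 114 mm tall, behind the work; origin under its middle
- amber_b: bystander: small amber bottle with black cap, 45 mm in diameter, 99 mm tall, behind the work at the right; origin under its middle
- tape_roll: bystander: roll of masking tape, 104 mm in diameter, 25 mm tall, lying at the left; origin under its middle. (Beyond it the end of the tall bench cabinet, 0.74 m high, comes within 0.29 m of the robot's axis, 45 to 80 degrees left of straight ahead: an arm whose shoulder stands out to its left must keep it clear, and reach the work with the gripper leaning in from the right)
Mind the look-alikes: they are no part of the job. What is shaped like the loupe but turquoise is not meant.

How it is judged:
By the outcome, as a careful person would: the job done as asked, in the order asked, and still so for the second after the job is handed in, while the arm keeps its last pose, push and grip.
It also fails if it takes over 51 s, if anything falls off the work surface, if the arm or the gripper's body presses on something with over 40 N, if the wrist force passes 120 N, or if a joint passes its speed limit or range.

## Working session

There is one attempt and no reset: what is moved stays moved. The work goes in short steps, Python scripts to look and compute and a tool call to move; the robot and the scene stay as the last step left them, time stands still between calls to the robot, and variables do not carry over. Pictures are saved under pics/ and viewed, at most 10 in all, crops included, and the job is handed in when it is done.

Besides the shell and the picture viewer there is one more tool, called by a JSON object that holds its "api" and its "payload", one argument or row to a line. servo_tool: Moves the arm, as the interface text tells. Shifts and turns lie within -1 to 1; 1 stands for 0.2 m of shift or 360 degrees of turn. Its arguments: {"type":"object","properties":{"rotation":{"type":"array","items":{"type":"array","items":{"type":"number","minimum":-1,"maximum":1}}},"slide":{"type":"array","items":{"type":"array","items":{"type":"number","minimum":-1,"maximum":1}}},"grip":{"type":"array","items":{"type":"number"}}},"required":["rotation","slide","grip"]}

```bash
mkdir -p pics; cat > h.py <<'E'
import numpy as np, cv2
from bench import read_state, get_image, job_done
def cam(n):
    d=get_image(n); d['R']=cv2.Rodrigues(np.array(d['rvec'],float))[0]; d['t']=np.array(d['tvec'],float).ravel(); d['K']=np.array(d['camera_matrix']); return d
def cloud(d):
    z=d['depth']; v,u=np.mgrid[:480,:640]; K=d['K']
    p=np.stack([(u-K[0,2])/K[0,0]*z,(v-K[1,2])/K[1,1]*z,z],-1)
    return (p-d['t'])@d['R']
def proj(d,P):
    return cv2.projectPoints(np.array(P,float).reshape(-1,3),d['R'],d['t'],d['K'],None)[0].reshape(-1,2)
def onplane(d,u,v,z):
    r=np.array([(u-d['K'][0,2])/d['K'][0,0],(v-d['K'][1,2])/d['K'][1,1],1])@d['R']; c=-d['R'].T@d['t']
    return c+r*(z-c[2])/r[2]
def save(n,im): cv2.imwrite('pics/'+n,im[...,::-1])
E
python3 - <<'E'
from h import *
for n in('scene','top'):
    d=cam(n); save(n+'0.png',d['image']); np.savez(n+'0.npz',**{k:d[k] for k in('image','depth','R','t','K')})
    print(n,-d['R'].T@d['t'],d['K'][0,0])
print(read_state())
E
```

```text
scene [1424.29855716 -197.90405455  696.5408737 ] 555.3035876679838
top [ 310.17728058 -119.20932862 1107.4774042 ] 519.7888155191483
{'clock': 0.1, 'joints': array([-1.00043173e+00,  3.85460693e-01,  6.77779607e-03, -4.04836047e-04,
       -1.19403035e+00, -2.58556745e-01]), 'joint_vel': array([-0.00041921, -0.00094012,  0.00563412,  0.00107922, -0.00050215,
        0.00106383]), 'joint_efforts': array([-4.21737177e-04, -3.93318307e+01,  1.88928366e+01,  4.19794768e+00,
       -2.57461877e-03,  1.22116990e-05]), 'position': array([ 191.56003282, -594.37236356,  230.35290529]), 'ee_rot': array([-1.55199302e-01,  9.87882697e-01,  9.53076463e-04, -2.13748905e-04]), 'contact_force': array([-0.39847626, -0.30203597,  0.27171098]), 'wrist_torque': array([-0.05948914,  0.0129743 , -0.00804567]), 'grasp_force': 0.0, 'gripper_width': 85.53897660097668}
```

View pics/scene0.png

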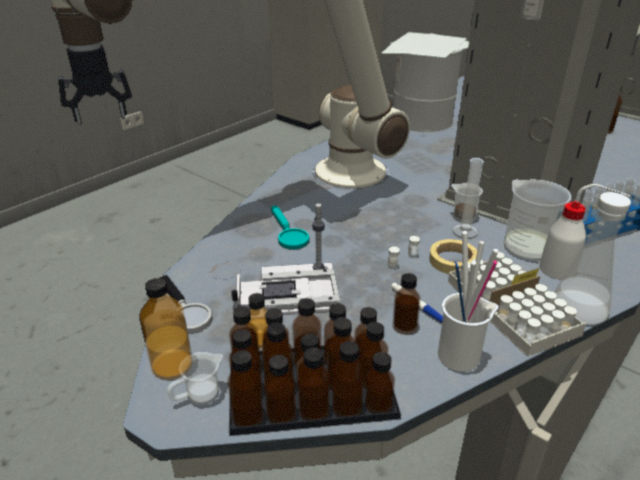

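View pics/top0.png

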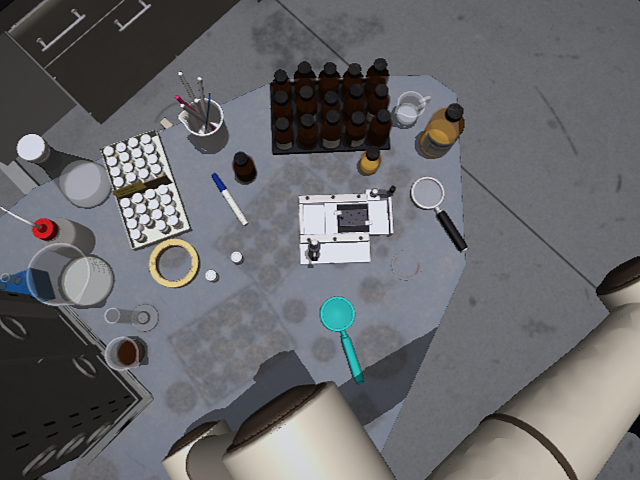

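```bash
python3 - <<'E'
from h import *
d=dict(np.load('top0.npz')); s=dict(np.load('scene0.npz'))
a=cv2.resize(d['image'][170:275,290:475],None,fx=4.3,fy=4.3,interpolation=cv2.INTER_CUBIC)
save('c1.png',a)
b=cv2.resize(s['image'][195:345,160:350],None,fx=4,fy=4,interpolation=cv2.INTER_CUBIC)
save('c2.png',b)
for (u,v,z) in [(428,193,14),(465,249,10),(337,315,7),(352,216,20)]: print(u,v,onplane(d,u,v,z).round(1))
P=cloud(d); 
print(P[225:250,300:330,2].max(), P[180:200,365:400,2].max(), P[150:175,360:385].reshape(-1,3).max(0))
E
```

```text
428 193 [ 606.3 -377.3   14. ]
465 249 [ 482.9 -451.6   10. ]
337 315 [ 345.7 -175.     7. ]
352 216 [ 555.1 -210.2   20. ]
1107.477404203753 1107.477404203753 [ 710.56128028 -119.20932862 1107.4774042 ]
```

View pics/c1.png

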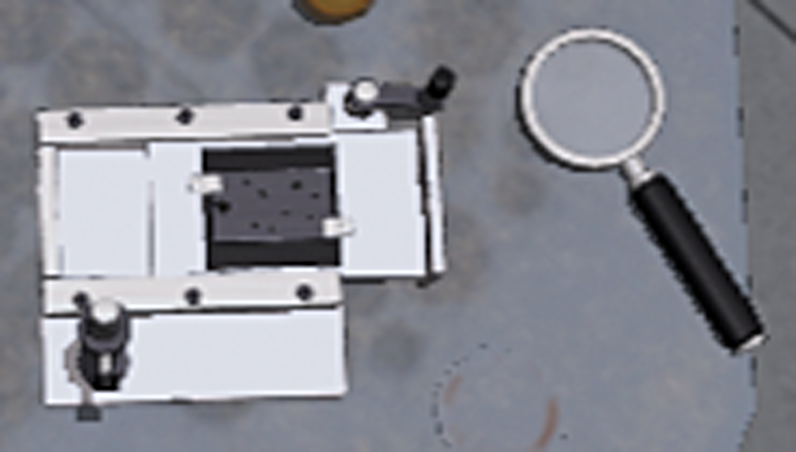

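View pics/c2.png

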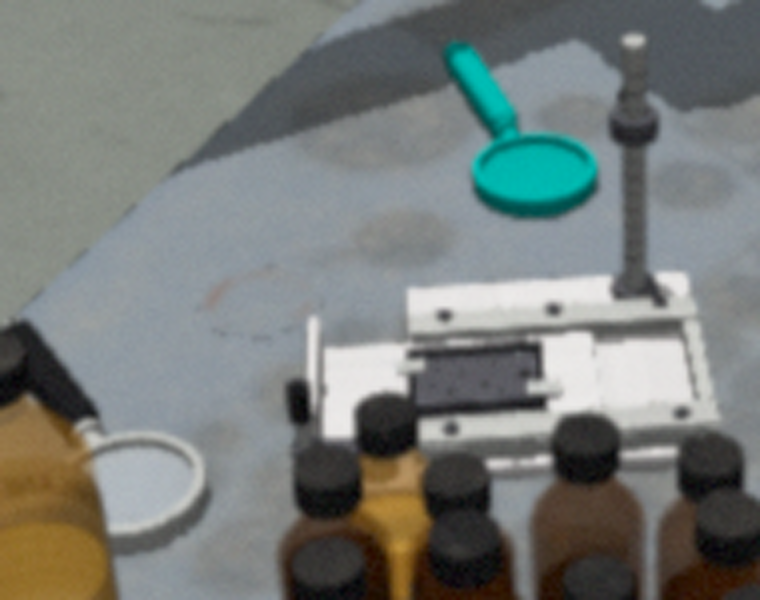

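```bash
cat > fit.py <<'E'
from h import *
from scipy.optimize import least_squares
d=dict(np.load('top0.npz')); s=dict(np.load('scene0.npz'))
T=lambda x,y:(290+(x+.5)/4.3-.5,170+(y+.5)/4.3-.5); S=lambda x,y:(160+(x+.5)/4-.5,195+(y+.5)/4-.5)
sp=[(75,95,10),(-75,95,10),(45,75,164)]; tp=[T(45,402),T(347,394),T(105,310)]
ss=[(45,75,164)]; spx=[S(634,40)]
def W(p,q): c,n=np.cos(p[2]),np.sin(p[2]); q=np.array(q,float); return np.c_[p[0]+c*q[:,0]-n*q[:,1],p[1]+n*q[:,0]+c*q[:,1],q[:,2]]
f=lambda p:np.r_[(proj(d,W(p,sp))-tp).ravel(),(proj(s,W(p,ss))-spx).ravel()]
r=least_squares(f,[570,-170,1.57]); p=r.x; print('stage',p,f(p).round(1))
X=lambda *q:W(p,[q])
g=least_squares(lambda z:(proj(s,X(45,75,z[0]))[0]-S(634,122))[1:],[110]); print('collar z',g.x)
print('column',X(45,75,0),'pivot',X(-90,-54,52.5))
# slide: plate top right edge mid c1 (440,270)=-y? fit from ends
def inv(w): c,n=np.cos(p[2]),np.sin(p[2]); e=w[:2]-p[:2]; return np.array([c*e[0]+n*e[1],-n*e[0]+c*e[1]])
for q,z in [((440,270),35.5),((436,118),35.5),((440,78),62.5),((365,90),45),((335,165),20.7),((332,240),20.7)]: w=onplane(d,*T(*q),z); print(q,w.round(1),inv(w).round(1))
for q,z in [((593,98),14),((752,342),20),((690,255),20)]: print('loupe',onplane(d,*T(*q),z).round(1))
k=s; w=onplane(s,*S(298,400),52.5); print('knob scene',w.round(1),inv(w))
print('loupe rim scene',onplane(s,*S(145,480),14).round(1))
for (u,v,z) in [(370,152,99),(440,128,114)]: print('amber',onplane(d,u,v,z).round(0))
E
python3 fit.py
```

```text
stage [ 551.71096571 -171.0989033     1.59078635] [-0.1  0.2  0.1  0.1  0.3 -0.5  0.3 -0.7]
collar z [115.48112318]
column [[ 475.82645895 -127.6070462     0.        ]] pivot [[ 607.49915944 -260.00153228   52.5       ]]
(440, 270) [ 515.6 -292.1   35.5] [-120.3   38.5]
(436, 118) [ 592.2 -292.9   35.5] [-122.6  -38. ]
(440, 78) [ 605.  -291.2   62.5] [-121.2  -50.9]
(365, 90) [ 604.2 -257.    45. ] [-86.9 -50.7]
(335, 165) [ 572.3 -243.9   20.7] [-73.2 -19.1]
(332, 240) [ 534.1 -241.4   20.7] [-69.9  19. ]
loupe [ 607.6 -376.3   14. ]
loupe [ 481.  -447.5   20. ]
loupe [ 525.  -419.3   20. ]
knob scene [ 606.4 -294.6   52.5] [-124.59902059  -52.23373351]
loupe rim scene [ 612.1 -368.9   14. ]
amber [ 670. -243.   99.]
amber [ 715. -385.  114.]
```

Candidates for the lens in the top view are the steel rim with black handle at (428,193) and the turquoise one at (337,315). I chose the steel one, and the close crop confirms it: rim at crop (593,98), handle tip at (750,342). The slide is about 40 mm out and the latch is open, with its knob at crop (440,78). The collar sits at about z 115.

{"api": "servo_tool", "payload": {
  "rotation": [
    [0,0,0],
    [0,0,0],
    [0,0,0],
    [0,0,0],
    [0,0,0]
  ],
  "slide": [
    [0.25,0.16,0],
    [0.5,0.32,0],
    [0.75,0.48,0],
    [1,0.63,0],
    [1,0.63,0]
  ],
  "grip": [-1,-1,-1,-1,-1]
}}

```text
clock: 0.72
position: [394.7, -466.5, 230.6]
ee_rot: [-0.158, 0.987, 0.0, -0.0]
contact_force: [0.1, -1.0, -0.2]
gripper_width: 0.3
grasp_force: 0.0
```

{"api": "servo_tool", "payload": {
  "rotation": [
    [0,0,0],
    [0,0,0],
    [0,0,0],
    [0,0,0],
    [0,0,0],
    [0,0,0],
    [0,0,0]
  ],
  "slide": [
    [0.25,0.2,0],
    [0.5,0.4,0],
    [0.8,0.63,0],
    [0.8,0.63,-0.25],
    [0.8,0.63,-0.5],
    [0.8,0.63,-0.75],
    [0.8,0.63,-0.75]
  ],
  "grip": [-1,-1,-1,-1,-1,-1,-1]
}}

```text
clock: 1.6
position: [548.0, -342.2, 76.6]
ee_rot: [-0.154, 0.988, 0.003, -0.005]
contact_force: [0.2, 0.5, 0.5]
gripper_width: -0.3
grasp_force: 0.0
```

```bash
python3 - <<'E'
from h import *
s=read_state(); print({k:np.round(s[k],3) for k in('clock','joints','position','ee_rot','contact_force')})
d=dict(np.load('top0.npz')); d0=d['depth']; P=cloud(d); ok=(d0>0)&(P[...,2]>150); r=np.hypot(P[...,0],P[...,1]); a=np.degrees(np.arctan2(P[...,1],P[...,0]))
m=ok&(r<400)
for b in range(-100,140,15):
    k=m&(a>=b)&(a<b+15)
    if k.sum()>20: print(b, k.sum(), r[k].max().round(), P[k][r[k].argmax()].round())
E
```

```text
{'clock': np.float64(1.6), 'joints': array([-0.309,  0.561, -0.116, -0.001, -0.904, -0.951]), 'position': array([ 547.959, -342.206,   76.599]), 'ee_rot': array([-0.154,  0.988,  0.003, -0.005]), 'contact_force': array([0.23 , 0.496, 0.528])}
-70 1922 400.0 [ 194. -350.  654.]
-55 6575 400.0 [ 252. -311.  608.]
-40 6068 305.0 [ 273. -136.  687.]
-25 5588 297.0 [ 269. -126.  677.]
-10 850 205.0 [202. -35. 506.]
5 750 170.0 [170.  15. 360.]
20 692 400.0 [334. 221. 177.]
35 2353 400.0 [260. 303. 176.]
50 7047 376.0 [241. 288. 252.]
65 802 342.0 [ 79. 333. 151.]
```

{"api": "servo_tool", "payload": {
  "rotation": [
    [0,0,0],
    [0,0,0],
    [0,0,0],
    [0,0,0],
    [0,0,0],
    [0,0,0]
  ],
  "slide": [
    [0,0,-0.2],
    [0,0,-0.28],
    [0,0.08,-0.28],
    [0,0.16,-0.28],
    [0,0.24,-0.28],
    [0,0.28,-0.28]
  ],
  "grip": [-1,-1,-1,-1,-1,-1]
}}

```text
clock: 2.35
position: [552.5, -285.8, 26.8]
ee_rot: [-0.156, 0.988, -0.001, 0.001]
contact_force: [-0.9, -3.3, 2.1]
gripper_width: 0.1
grasp_force: 1.4
```

{"api": "servo_tool", "payload": {
  "rotation": [
    [0,0,0],
    [0,0,0]
  ],
  "slide": [
    [0,0.02,0],
    [0,0.04,0]
  ],
  "grip": [-1,-1]
}}

```text
clock: 2.6
position: [552.4, -279.0, 26.1]
ee_rot: [-0.155, 0.988, -0.0, 0.001]
contact_force: [-0.4, -1.5, 3.3]
gripper_width: -0.1
grasp_force: 1.5
```

{"api": "servo_tool", "payload": {
  "rotation": [
    [0,0,0],
    [0,0,0]
  ],
  "slide": [
    [0,0.015,0],
    [0,0.03,0]
  ],
  "grip": [-1,-1]
}}

```text
clock: 2.85
position: [552.1, -273.0, 25.5]
ee_rot: [-0.155, 0.988, -0.0, 0.0]
contact_force: [0.3, -1.4, 3.3]
gripper_width: 0.2
grasp_force: 1.6
```

{"api": "servo_tool", "payload": {
  "rotation": [
    [0,0,0],
    [0,0,0]
  ],
  "slide": [
    [0,0.01,0],
    [0,0.01,0]
  ],
  "grip": [-1,-1]
}}

```text
clock: 3.1
position: [551.9, -270.7, 25.2]
ee_rot: [-0.155, 0.988, 0.0, 0.0]
contact_force: [0.7, -2.1, 3.1]
gripper_width: 0.2
grasp_force: 1.1
```

{"api": "servo_tool", "payload": {
  "rotation": [
    [0,0,0],
    [0,0,0]
  ],
  "slide": [
    [0,0.01,0],
    [0,0.01,0]
  ],
  "grip": [-1,-1]
}}

```text
clock: 3.35
position: [551.8, -268.7, 25.2]
ee_rot: [-0.155, 0.988, 0.0, 0.0]
contact_force: [0.4, 0.0, 2.1]
gripper_width: 0.1
grasp_force: 1.1
```

{"api": "servo_tool", "payload": {
  "rotation": [
    [0,0,0],
    [0,0,0]
  ],
  "slide": [
    [0,0.01,0],
    [0,0.01,0]
  ],
  "grip": [-1,-1]
}}

```text
clock: 3.6
position: [551.8, -266.7, 25.3]
ee_rot: [-0.155, 0.988, 0.0, -0.0]
contact_force: [1.2, -1.3, 1.7]
gripper_width: 0.2
grasp_force: 1.1
```

{"api": "servo_tool", "payload": {
  "rotation": [
    [0,0,0],
    [0,0,0]
  ],
  "slide": [
    [0,0.01,0],
    [0,0.01,0]
  ],
  "grip": [-1,-1]
}}

```text
clock: 3.85
position: [551.8, -265.7, 25.5]
ee_rot: [-0.155, 0.988, -0.001, 0.0]
contact_force: [-0.2, -5.9, 2.1]
gripper_width: -0.1
grasp_force: 2.9
```

{"api": "servo_tool", "payload": {
  "rotation": [
    [0,0,0],
    [0,0,0]
  ],
  "slide": [
    [0,0.01,0],
    [0,0.01,0]
  ],
  "grip": [-1,-1]
}}

```text
clock: 4.1
position: [551.8, -265.2, 25.5]
ee_rot: [-0.155, 0.988, -0.001, 0.0]
contact_force: [0.5, -11.4, 0.3]
gripper_width: -0.1
grasp_force: 5.4
```

{"api": "servo_tool", "payload": {
  "rotation": [
    [0,0,0],
    [0,0,0],
    [0,0,0],
    [0,0,0],
    [0,0,0],
    [0,0,0],
    [0,0,0],
    [0,0,0]
  ],
  "slide": [
    [0,-0.15,0],
    [0,-0.28,0.05],
    [0,-0.28,0.4],
    [0.2,-0.23,0.4],
    [0.425,-0.185,0.4],
    [0.425,-0.185,0.4],
    [0.425,-0.185,0.25],
    [0.425,-0.185,0.11]
  ],
  "grip": [-1,-1,-1,-1,-1,-1,-1,-1]
}}

```text
clock: 5.1
position: [635.0, -299.0, 45.6]
ee_rot: [-0.155, 0.988, 0.001, -0.001]
contact_force: [-0.1, -0.2, -0.5]
gripper_width: 0.2
grasp_force: 0.0
```

```bash
python3 - <<'E'
from h import *
s=read_state(); print({k:np.round(s[k],3) for k in('clock','joints','position','contact_force')})
d=cam('top'); a=d['image'][150:270,290:450]; e=cam('scene'); b=e['image'][220:340,200:360]
save('c3.png',np.hstack([cv2.resize(x,None,fx=2.5*k,fy=2.5*k,interpolation=cv2.INTER_CUBIC) for x,k in((a,1),(b,1))]))
E
```

```text
{'clock': np.float64(5.1), 'joints': array([-2.110e-01,  6.720e-01,  1.100e-02, -1.000e-03, -9.120e-01,
       -1.048e+00]), 'position': array([ 635.015, -299.04 ,   45.575]), 'contact_force': array([-0.104, -0.199, -0.504])}
```

View pics/c3.png

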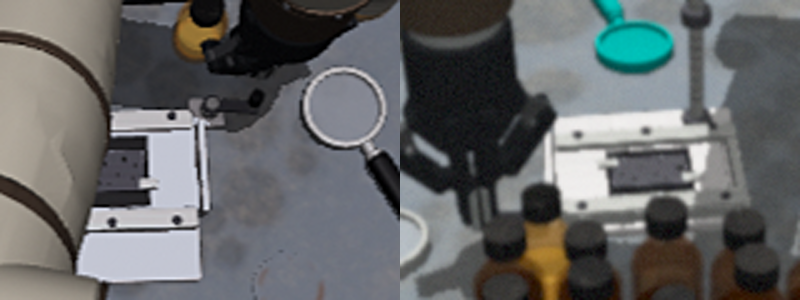

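{"api": "servo_tool", "payload": {
  "rotation": [
    [0,0,0],
    [0,0,0],
    [0,0,0],
    [0,0,0],
    [0,0,0],
    [0,0,0],
    [0,0,0],
    [0,0,0]
  ],
  "slide": [
    [-0.04,0.015,0],
    [-0.075,0.007,0],
    [-0.11,0,0],
    [-0.15,0.002,0],
    [-0.19,0.007,0],
    [-0.225,0.022,0],
    [-0.257,0.042,0],
    [-0.285,0.068,0]
  ],
  "grip": [-1,-1,-1,-1,-1,-1,-1,-1]
}}

```text
clock: 6.2
position: [579.3, -286.1, 47.2]
ee_rot: [-0.155, 0.988, -0.0, -0.0]
contact_force: [1.1, -0.6, 0.0]
gripper_width: 0.3
grasp_force: 0.5
```

{"api": "servo_tool", "payload": {
  "rotation": [
    [0,0,0],
    [0,0,0],
    [0,0,0]
  ],
  "slide": [
    [-0.01,0.015,0],
    [-0.02,0.03,0],
    [-0.02,0.03,0]
  ],
  "grip": [-1,-1,-1]
}}

```text
clock: 6.58
position: [575.9, -280.1, 47.4]
ee_rot: [-0.155, 0.988, -0.0, 0.0]
contact_force: [1.5, -1.1, 0.7]
gripper_width: 0.1
grasp_force: 0.5
```

{"api": "servo_tool", "payload": {
  "rotation": [
    [0,0,0],
    [0,0,0]
  ],
  "slide": [
    [0,0.01,0],
    [0,0.01,0]
  ],
  "grip": [-1,-1]
}}

```text
clock: 6.82
position: [576.0, -279.5, 47.5]
ee_rot: [-0.155, 0.988, -0.001, 0.0]
contact_force: [1.5, -6.2, -0.5]
gripper_width: -0.2
grasp_force: 2.9
```

{"api": "servo_tool", "payload": {
  "rotation": [
    [0,0,0],
    [0,0,0]
  ],
  "slide": [
    [0,0.01,0],
    [0,0.01,0]
  ],
  "grip": [-1,-1]
}}

```text
clock: 7.08
position: [576.0, -279.0, 47.6]
ee_rot: [-0.155, 0.988, -0.002, 0.0]
contact_force: [1.7, -10.7, -1.3]
gripper_width: -0.0
grasp_force: 5.2
```

{"api": "servo_tool", "payload": {
  "rotation": [
    [0,0,0],
    [0,0,0],
    [0,0,0.016],
    [0,0,0.032],
    [0,0,0.032],
    [0,0,0.032]
  ],
  "slide": [
    [0,-0.1,0],
    [0,-0.15,0.2],
    [-0.1,-0.4,0.4],
    [-0.23,-0.71,0.4],
    [-0.23,-0.71,0.4],
    [-0.23,-0.71,0.4]
  ],
  "grip": [-1,-1,-1,0,0,0]
}}

```text
clock: 7.82
position: [528.7, -418.7, 126.5]
ee_rot: [-0.252, 0.968, 0.001, -0.0]
contact_force: [0.4, 0.2, 0.3]
gripper_width: 42.8
grasp_force: 0.0
```

```bash
python3 - <<'E'
from h import *
s=read_state(); print({k:np.round(s[k],3) for k in('clock','joints','position','ee_rot','contact_force')})
d=cam('top'); a=d['image'][160:280,300:480]; e=cam('scene'); b=e['image'][220:340,130:310]
save('c4.png',np.vstack([cv2.resize(x,None,fx=2.5,fy=2.5,interpolation=cv2.INTER_CUBIC) for x in(a,b)]))
E
```

```text
{'clock': np.float64(7.825), 'joints': array([-4.310e-01,  5.490e-01,  6.000e-03, -1.000e-03, -1.029e+00,
       -6.290e-01]), 'position': array([ 528.738, -418.685,  126.526]), 'ee_rot': array([-0.252,  0.968,  0.001, -0.   ]), 'contact_force': array([0.379, 0.201, 0.332])}
```

View pics/c4.png

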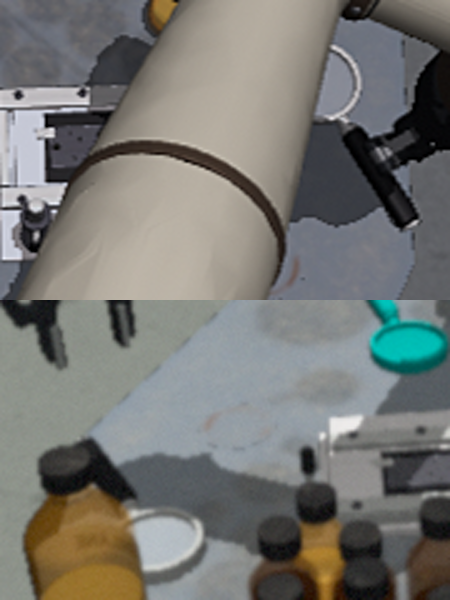

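{"api": "servo_tool", "payload": {
  "rotation": [
    [0,0,0],
    [0,0,0],
    [0,0,0],
    [0,0,0],
    [0,0,0]
  ],
  "slide": [
    [0,-0.005,-0.25],
    [0,-0.005,-0.45],
    [0,-0.005,-0.57],
    [0,-0.005,-0.6],
    [0,-0.005,-0.6]
  ],
  "grip": [0,0,0,0,0]
}}

```text
clock: 8.55
position: [530.5, -418.6, 7.6]
ee_rot: [-0.254, 0.967, -0.0, -0.0]
contact_force: [0.5, -0.3, 0.7]
gripper_width: 42.9
grasp_force: 0.0
```

```bash
python3 - <<'E'
from h import *
s=read_state(); print({k:np.round(s[k],3) for k in('clock','position','ee_rot','contact_force')})
d=cam('top'); a=d['image'][160:280,370:490]
save('c5.png',cv2.resize(a,None,fx=4,fy=4,interpolation=cv2.INTER_CUBIC))
E
```

```text
{'clock': np.float64(8.55), 'position': array([ 530.501, -418.608,    7.553]), 'ee_rot': array([-0.254,  0.967, -0.   , -0.   ]), 'contact_force': array([ 0.543, -0.326,  0.728])}
```

View pics/c5.png

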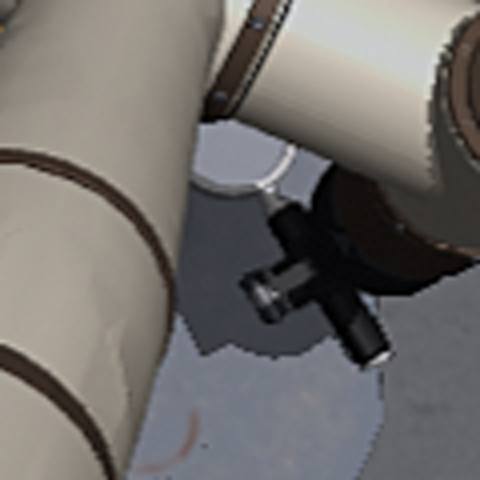

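{"api": "servo_tool", "payload": {
  "rotation": [
    [0,0,0],
    [0,0,0],
    [0,0,0],
    [0,0,0],
    [0,0,0],
    [0,0,0],
    [0,0,0]
  ],
  "slide": [
    [0,0,-0.02],
    [0,0,-0.02],
    [0,0,-0.02],
    [0,0,-0.02],
    [0,0,-0.02],
    [0,0,-0.02],
    [0,0,-0.02]
  ],
  "grip": [0,-1,-1,-1,-1,-1,-1]
}}

```text
clock: 9.48
position: [530.2, -419.6, 4.2]
ee_rot: [-0.254, 0.967, -0.001, 0.0]
contact_force: [-0.3, 0.5, 5.9]
gripper_width: 17.2
grasp_force: 61.8
```

{"api": "servo_tool", "payload": {
  "rotation": [
    [0,0,0],
    [0,0,0],
    [0,0,0],
    [0,0,0],
    [0,0,0]
  ],
  "slide": [
    [0,0,0.1],
    [0,0,0.3],
    [0,0,0.5],
    [0,0,0.7],
    [0,0,0.7]
  ],
  "grip": [-1,-1,-1,-1,-1]
}}

```text
clock: 10.1
position: [531.5, -420.4, 148.5]
ee_rot: [-0.254, 0.967, -0.003, 0.003]
contact_force: [-0.9, 0.5, -0.9]
gripper_width: 17.4
grasp_force: 61.1
```

{"api": "servo_tool", "payload": {
  "rotation": [
    [0,0,0.01],
    [0,0,0.025],
    [0,0,0.04],
    [0,0,0.055],
    [0,0,0.07],
    [0,0,0.083],
    [0,0,0.083],
    [0,0,0.083]
  ],
  "slide": [
    [-0.01,0.1,0],
    [-0.03,0.25,0],
    [-0.05,0.4,0],
    [-0.08,0.55,0],
    [-0.1,0.7,0],
    [-0.12,0.8,0],
    [-0.128,0.867,0],
    [-0.128,0.867,0]
  ],
  "grip": [-1,-1,-1,-1,-1,-1,-1,-1]
}}

```text
clock: 11.1
position: [503.9, -245.3, 143.1]
ee_rot: [-0.494, 0.869, 0.0, -0.0]
contact_force: [-0.4, 0.1, 0.4]
gripper_width: 17.9
grasp_force: 61.0
```

{"api": "servo_tool", "payload": {
  "rotation": [
    [0,0,0],
    [0,0,0],
    [0,0,0],
    [0,0,0]
  ],
  "slide": [
    [0,0,-0.07],
    [0,0,-0.14],
    [0,0,-0.175],
    [0,0,-0.175]
  ],
  "grip": [-1,-1,-1,-1]
}}

```text
clock: 11.6
position: [503.6, -246.0, 107.1]
ee_rot: [-0.494, 0.869, 0.001, -0.001]
contact_force: [-0.5, -0.6, -0.0]
gripper_width: 17.3
grasp_force: 61.0
```

```bash
python3 - <<'E'
from h import *
s=read_state(); print({k:np.round(s[k],3) for k in('clock','joints','joint_efforts','position','ee_rot','contact_force')})
e=cam('scene'); t=cam('top'); np.savez('scene1.npz',**{k:e[k] for k in('image','depth','R','t','K')}); np.savez('top1.npz',**{k:t[k] for k in('image','depth','R','t','K')})
b=cv2.resize(e['image'][190:310,210:350],None,fx=4,fy=4,interpolation=cv2.INTER_CUBIC)
a=cv2.resize(t['image'][160:280,270:340],None,fx=4,fy=4,interpolation=cv2.INTER_CUBIC)[:,:240]
save('c6.png',np.hstack([b,a]))
E
```

```text
{'clock': np.float64(11.6), 'joints': array([-0.165,  0.399, -0.316,  0.   , -0.859, -0.372]), 'joint_efforts': array([-2.3000e-02, -3.6421e+01,  1.5379e+01,  3.4240e+00,  3.1000e-02,
       -0.0000e+00]), 'position': array([ 503.563, -246.04 ,  107.113]), 'ee_rot': array([-0.494,  0.869,  0.001, -0.001]), 'contact_force': array([-0.466, -0.642, -0.017])}
```

View pics/c6.png

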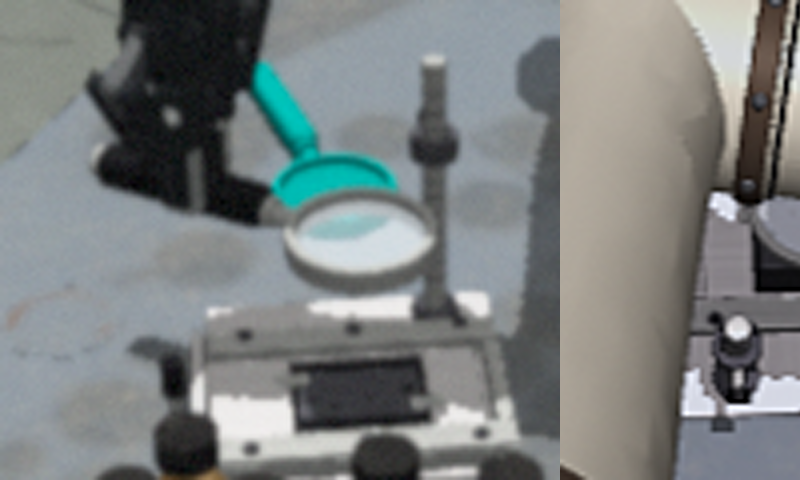

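```bash
cat > m.py <<'E'
from h import *
import sys
from scipy.optimize import least_squares
s=dict(np.load(sys.argv[1])); P=cloud(s); D=s['depth']
C=lambda x,y:np.array((210+(x+.5)/4-.5,190+(y+.5)/4-.5))
# rim: segmentation by depth in window, 3D within 60mm of nominal
n=np.array([551.7,-171.1,111.]); m=(D>0)&(np.hypot(P[...,0]-n[0],P[...,1]-n[1])<45)&(P[...,2]>85)&(P[...,2]<140)
ys,xs=np.nonzero(m); print('rim px',m.sum(),xs.min(),xs.max(),ys.min(),ys.max())
Q=P[m]; 
if len(Q): print('z pct',np.percentile(Q[:,2],[2,10,50,90,98]).round(1),'x',np.percentile(Q[:,0],[1,99]).round(1),'y',np.percentile(Q[:,1],[1,99]).round(1))
top=Q[Q[:,2]>np.percentile(Q[:,2],50)]
A=np.c_[top[:,:2]-n[:2],np.ones(len(top))]; print('plane',np.linalg.lstsq(A,top[:,2],rcond=None)[0].round(3))
cc=(D>0)&(np.hypot(P[...,0]-475.8,P[...,1]+127.6)<25)&(P[...,2]>80)
for v in range(205,260): 
    k=np.nonzero(cc[v])[0]
    if len(k): print(v,len(k),k.min(),k.max(),P[v][cc[v]][:,2].mean().round(1),end=' | ')
print()
ph=np.linspace(0,2*np.pi,181)
def sil(p):
    w=np.vstack([np.c_[p[0]+36.5*np.cos(ph),p[1]+36.5*np.sin(ph),np.full(181,p[2]+h)] for h in(-7,7)])
    q=proj(s,w); return np.r_[q.min(0),q.max(0)]
for name,ob in (('crop',np.r_[C(285,189),C(436,290)]),('depth',np.r_[xs.min()-.5,ys.min()-.5,xs.max()+.5,ys.max()+.5] if len(Q) else None)):
    r=least_squares(lambda p:(sil(p)-ob),n); print(name,'lens',r.x.round(1),r.fun.round(1))
def col(z): # collar silhouette rows
    q=proj(s,np.vstack([np.c_[475.8+12.5*np.cos(ph),-127.6+12.5*np.sin(ph),np.full(181,z+h)] for h in(-7,7)])); return q[:,1].min(),q[:,1].max()
for z in(110,112,114,116,118): print(z,np.round(col(z),1),((np.array(col(z))+.5-190)*4).round(0))
E
python3 m.py scene1.npz
```

```text
rim px 879 277 318 237 263
z pct [104.9 109.1 113.4 117.3 118.7] x [519.  589.3] y [-209.7 -135.4]
plane [ 3.00000e-03 -4.00000e-03  1.15779e+02]
205 6 315 320 164.6 | 206 6 315 320 163.4 | 207 6 315 320 161.0 | 208 6 315 320 159.2 | 209 6 315 320 156.3 | 210 6 315 320 154.1 | 211 6 315 320 151.5 | 212 7 315 321 149.0 | 213 6 315 320 147.6 | 214 6 315 320 145.3 | 215 6 315 320 142.6 | 216 7 315 321 140.0 | 217 6 315 320 138.3 | 218 7 314 320 132.9 | 219 7 314 320 131.4 | 220 7 314 321 127.6 | 221 11 313 323 126.9 | 222 11 313 323 125.3 | 223 13 312 324 122.7 | 224 13 312 324 122.8 | 225 13 312 324 122.2 | 226 13 312 324 120.5 | 227 13 312 324 118.1 | 228 13 312 324 115.6 | 229 11 313 323 114.3 | 230 9 314 322 111.7 | 231 5 316 320 110.1 | 232 5 316 320 103.3 | 233 5 316 320 101.5 | 234 5 316 320 100.1 | 235 5 316 320 95.7 | 236 5 316 320 94.7 | 237 6 316 321 90.9 | 238 6 316 321 89.5 | 239 5 316 320 87.5 | 240 5 316 320 83.9 | 241 5 316 320 83.0 | 242 1 319 319 80.3 | 
crop lens [ 508.8 -167.4   81.7] [ 0.4 -0.6 -0.4  0.6]
depth lens [ 590.5 -174.2  135.9] [ 0.7 -1.  -0.7  1. ]
110 [221.3 233.7] [127. 177.]
112 [220.4 232.9] [124. 173.]
114 [219.6 232. ] [120. 170.]
116 [218.7 231.2] [117. 167.]
118 [217.9 230.3] [113. 163.]
```

```bash
python3 - <<'E'
from h import *
for f in('top0.npz','top1.npz'):
    d=dict(np.load(f)); P=cloud(d); D=d['depth']
    r=np.hypot(P[...,0]-475.8,P[...,1]+127.6); m=(D>0)&(r<25)&(P[...,2]>80)
    print(f,np.sort(P[m][:,2].round(1)))
    for (sx,sy) in [((-40),80)]:
        q=(D>0)&(np.hypot(P[...,0]-472,P[...,1]+200)<10); 
        if q.sum(): print('base',np.median(P[q][:,2]))
    q=(D>0)&(np.hypot(P[...,0]-552,P[...,1]+171)<45)&(P[...,2]>85)&(P[...,2]<130); print('rim',q.sum(),np.percentile(P[q][:,2],[10,50,90,97]).round(1) if q.sum() else '',P[q].min(0).round(1) if q.sum() else '',P[q].max(0).round(1) if q.sum() else '')
s=dict(np.load('scene0.npz')); g=cv2.cvtColor(s['image'],6)
print(g[200:245,316:321].mean(1).round(0))
P=cloud(s); m=(s['depth']>0)&(np.hypot(P[...,0]-552,P[...,1]+171)<25); print('scene coupon z',np.median(P[m][:,2]))
E
```

```text
top0.npz [112.2 113.5 114.5 116.5 117.  117.  117.5 117.7 118.3 118.4 119.2 119.3
 119.4 119.9 120.1 120.4 120.5 121.  121.4 121.9 122.  122.2 122.2 122.2
 122.4 122.4 122.4 122.5 122.6 122.6 122.7 122.7 122.8 122.8 122.8 122.9
 122.9 122.9 123.  123.1 123.3 123.3 123.3 123.4 123.4 123.4 123.6 123.7
 123.7 123.7 123.8 123.8 123.8 124.  124.1 124.1 124.3 124.4 124.4 124.5
 124.7 124.8 124.8 124.8 125.  125.  125.  125.  125.  125.  125.1 125.1
 125.1 125.2 125.3 125.3 125.4 125.4 125.5 125.6 125.7 125.7 125.7 125.8
 125.8 125.8 125.9 126.  126.  126.1 126.1 126.1 126.2 126.3 126.3 126.7
 127.  127.  127.2 127.2 127.7 128.  128.7 129.3 133.2 133.8 135.8 136.6
 139.2 140.5 141.4 143.3 146.8 147.6 149.6 150.9 152.6 155.1 155.8 158.8
 161.1 161.4 162.4 162.8 163.3 163.7 164.3 164.4 164.8 164.8 165.2 165.3
 165.3 165.6 165.8 165.9 165.9 166.  166.1 166.1 166.1 166.3 166.5 166.5
 166.7 166.8 167.2 167.4 167.4 167.4 168.  168.2 168.3 168.4 168.5]
base 12.394585968828967
rim 0   
top1.npz [112.1 115.3 115.8 116.8 117.1 117.7 118.5 119.2 119.8 119.9 119.9 120.2
 120.4 120.5 120.9 120.9 121.  1
[... 5267 characters left out ...]
7.1 487.2 487.5 487.8 487.9
 488.  488.2 488.3 488.3 488.5 488.8 488.9 488.9 489.1 489.2 489.4 489.7
 489.7 489.7 489.8 489.9 490.4 490.4 490.4 490.6 490.6 490.6 490.6 490.9
 490.9 491.  491.1 491.8 491.9 492.  492.7 492.8 492.9 493.2 493.5 493.6
 494.  494.1 494.3 494.3 494.6 494.7 494.8 494.8 494.8 495.  495.2 495.6
 495.8 496.4]
base 419.5146475696788
rim 500 [112.7 116.2 120.1 121.4] [ 512.4 -207.8  106.8] [ 548.9 -133.8  123.3]
[ 88.  90.  95. 127. 173. 179. 140. 101.  86.  84.  84.  83.  82.  78.
  78.  82.  82.  76.  70.  76.  81.  81.  76.  78.  81.  83.  67.  47.
  44.  39.  44.  57.  78.  84.  82.  79.  81.  83.  79.  77.  79.  84.
  84.  81.  84.]
scene coupon z 18.063726769251403
```

{"api": "servo_tool", "payload": {
  "rotation": [
    [0,0,0],
    [0,0,0],
    [0,0,0],
    [0,0,0],
    [0,0,0],
    [0,0,0]
  ],
  "slide": [
    [0.003,0,0.014],
    [0.005,0,0.0275],
    [0.005,0,0.0275],
    [0.005,0,0.0275],
    [0.005,0,0.0275],
    [0.005,0,0.0275]
  ],
  "grip": [-1,-1,-1,-1,-1,-1]
}}

```text
clock: 12.45
position: [505.1, -245.8, 113.7]
ee_rot: [-0.494, 0.869, 0.0, -0.0]
contact_force: [0.2, 0.4, -1.0]
gripper_width: 17.5
grasp_force: 61.0
```

```bash
python3 - <<'E'
from h import *
s=read_state(); print({k:np.round(s[k],3) for k in('clock','position','ee_rot','contact_force')})
e=cam('scene'); np.savez('scene2.npz',**{k:e[k] for k in('image','depth','R','t','K')})
P=cloud(e); D=e['depth']
g=e['image'].astype(int)
m=(D>0)&(np.hypot(P[...,0]-552,P[...,1]+171)<45)&(P[...,2]>95)&(P[...,2]<140)
Q=P[m]; r=np.hypot(Q[:,0]-552,Q[:,1]+171); k=(r>33)&(Q[:,2]>118); R=Q[k]
A=np.c_[R[:,:2]-[552,-171],np.ones(len(R))]; print('rim top plane',len(R),np.linalg.lstsq(A,R[:,2],rcond=None)[0].round(3))
print('all',np.percentile(Q,[1,50,99],axis=0).round(1))
k=(r<28); print('glass z',np.median(Q[k][:,2]), np.linalg.lstsq(np.c_[Q[k][:,:2]-[552,-171],np.ones(k.sum())],Q[k][:,2],rcond=None)[0].round(3))
cp=proj(e,[[573.,-260.6,52.5]]); print('knob expected px',cp)
b=cv2.resize(e['image'][190:310,210:350],None,fx=5,fy=5,interpolation=cv2.INTER_CUBIC); save('c7.png',b)
E
```

```text
{'clock': np.float64(12.45), 'position': array([ 505.093, -245.837,  113.745]), 'ee_rot': array([-0.494,  0.869,  0.   , -0.   ]), 'contact_force': array([ 0.245,  0.36 , -0.972])}
rim top plane 220 [-1.20000e-02  1.20000e-02  1.22332e+02]
all [[ 520.5 -209.2  111. ]
 [ 558.2 -170.3  120.2]
 [ 590.7 -135.4  125.5]]
glass z 120.02568120987131 [1.0000e-03 4.0000e-03 1.2001e+02]
knob expected px [[252.96335127 282.78469359]]
```

View pics/c7.png

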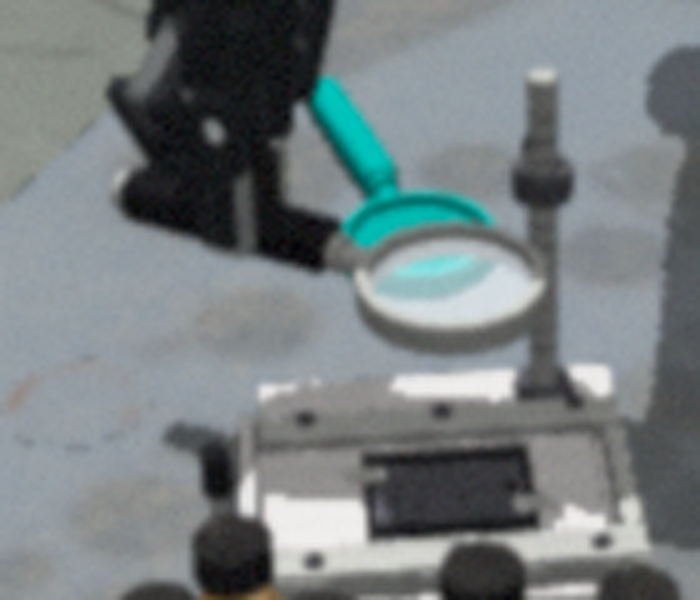

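{"api": "servo_tool", "payload": {
  "rotation": [
    [0,0,0],
    [0,0,0],
    [0,0,0],
    [0,0,0]
  ],
  "slide": [
    [0,-0.003,-0.003],
    [0,-0.003,-0.003],
    [0,-0.003,-0.003],
    [0,-0.003,-0.003]
  ],
  "grip": [-1,-1,-1,-1]
}}

```text
clock: 13.0
position: [505.2, -246.4, 113.2]
ee_rot: [-0.494, 0.869, -0.0, 0.0]
contact_force: [-0.1, 0.5, -0.3]
gripper_width: 17.3
grasp_force: 61.0
```

```bash
python3 -c "
from h import *
print(read_state()['position'],job_done())"
```

```text
the job is handed in; nothing more can be done
[ 505.15655247 -246.44131193  113.23098632] None
```

I handed the job in at about 13 s: the slide is home, the latch is closed on its stop, and the arm is holding the steel-rimmed lens still and level over the coupon. By my measurements it is centred to within about 3 mm and its rim is level with the collar to about 1 mm; the hand-in returned no verdict.

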